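Find the stamped crate and push it to the dispatch rail

TASK

One of the two grey parts crates has an inspection stamp, a ring with a cross in it, on its underside. First tip both crates over, each away from you onto its far side so that its underside faces you; then gently push the stamped one, still lying like that, away from you until its open mouth sits flush against the aluminium dispatch rail behind, without ramming the rail, and leave the other one lying clear of the rail. Only push with the fingertips or the outside of the fingers: never pick a crate up, and do not disturb the tin, the dropper bottle or the taped bar standing around them.

Things in the scene. Friction and masses are not known exactly. Their poses are not given: they have to be found in the camera images.
- crate_stamped: stamped crate, at the left or the right: open-topped empty grey plastic parts crate, 70 (its x) x 90 (its y) x 110 mm tall, walls 4 mm, 0.18 to 0.35 kg; on its underside, in a recess 3 mm deep, a black ring 50 mm across with a cross in it, unseen until tipped. Origin: centre of the underside; z runs to the open mouth. Starts upright, x pointing away from the robot within 0.15 rad
- crate_plain: the other crate, alike but with a bare underside: open-topped empty grey plastic parts crate, 70 (its x) x 90 (its y) x 110 mm tall, walls 4 mm, 0.18 to 0.35 kg; same origin, axes and start. When either crate lies on its far side its x points down, its z away from the robot, its underside is an upright face to the robot, 70 mm high and 90 wide, and its origin is 35 mm above the bench
- rim_stamped (a point): centre of the open mouth of the stamped crate, in the plane of its rim, 110 mm above its origin along its z
- rim_plain (a point): the same point of the plain crate
- foot_stamped (a point): middle of the far bottom edge of the stamped crate (35 mm from its origin along its x): it stays on the bench when tipped and pushed. A crate pushed away from the robot near the top of its near wall (85 to 100 mm up) tips about this edge rather than slides, and past about 40 degrees falls over by itself; pushed low it slides
- foot_plain (a point): the same point of the plain crate
- dispatch_rail: dispatch rail: aluminium angle 370 mm long (its y) and 25 mm high, screwed to the bench beyond the crates, square to the robot's view to within about 0.06 rad. Origin: middle of the bottom of its near face, the face that the crate is pushed against (x = 0 in its frame); its x points away from the robot. It does not give: a push of 5 to 10 N seats the crate, over 40 N is ramming
- glue_tin: bystander: loose white tin, 67 mm across, 59 mm high, to the right of the crates; origin under its centre
- dropper: bystander: loose small white bottle with a blue cap, 29 mm across, 74 mm high, to the right of the rail; origin under its centre
- kraft_bar: bystander: loose straw-coloured taped bar, 118 (its x) x 42 x 48 mm high, lying crosswise on the robot's side of the crates, between them; origin under its centre
There are look-alikes about, which are no part of the job. Leave any blue or purple look-alike of the crate_stamped alone.

How it is judged:
On the way, in this order (a step that is already met when the one before it is completed fails the run):
1. one of the crates lies on its far side (angle between any of crate_stamped, crate_plain's own x axis and vertical above 2.8 rad), for 0.2 s.
2. both crates lie on their far sides (angle between each of crate_stamped, crate_plain's own x axis and vertical above 2.8 rad), for 0.2 s.
3. the stamped crate lies with its mouth flush against the dispatch rail (x of rim_stamped in the frame of dispatch_rail above -0.008 m and y of rim_stamped in the frame of dispatch_rail between -0.18 and 0.18 m and angle between the z axis of crate_stamped and the x axis of dispatch_rail, either way round below 0.1 rad and angle between crate_stamped's own x axis and vertical above 2.8 rad), for 0.2 s.
At the end, for the whole second after the job is handed in: the stamped crate lies at rest on its far side, the centre of its mouth within 8 mm of the near face of the dispatch rail, the centre of its mouth between the rail's ends, and square to it within 0.1 rad; the plain crate lies at rest on its far side with its mouth more than 10 mm clear of the rail (all of step 3 and angle between crate_plain's own x axis and vertical above 2.8 rad and x of rim_plain in the frame of dispatch_rail below -0.01 m and linear speed of each of crate_stamped, crate_plain below 0.01 m/s); the robot touches nothing.
It fails at once if the stamped crate is rammed against the rail with more than 40 N (contact force between crate_stamped and dispatch_rail above 40 N).
It fails at once if a crate is lifted: its far bottom edge rises more than 30 mm off the bench (height (world z) of any of foot_stamped, foot_plain above 0.03 m).
It fails at once if a bystander (tin, dropper bottle, taped bar) is moved more than 25 mm (distance of any of glue_tin, dropper, kraft_bar from where it was at the start of the episode above 0.025 m).
It also fails if it takes over 54 s, if anything falls off the work surface, if the arm or the gripper's body presses on something with over 40 N, if the wrist force passes 120 N, or if a joint passes its speed limit or range.

ROBOT

A 6-joint arm with a two-finger parallel gripper is mounted at the origin on a cart in front of the work surface, level with it; the furniture and walls round the work are solid. World frame = base frame: x ahead of the robot, y to its left, z up, the work surface at z = 0. Lengths are in m, angles in rad, forces in N, time in s.
With the tool pointing down it reaches from about 0.35 to 0.875 m from the base axis. Payload 4.2 kg.
Tool frame: the origin (TCP) lies between the finger pads; the fingertips stand 14 mm ahead of it and the grasp point (between the pads) lies 5 mm behind it (manip.tips_ahead is the distance from the TCP to the fingertips, in m); z points along the fingers, y is the direction in which the jaws open and shut (so a half turn about z gives the same grasp; the last joint's range is limited). The gripper opens to 85 mm and grips with 20 to 120 N. Pads are 22 mm wide; open, the fingers measure 114 mm over their backs; the gripper's body (76 mm by 85 mm) begins 54 mm behind the grasp point. The pads swing forward as they close: fully open they stand 13 mm farther back than shut.
Start: joints at [1.561, 0.385, 0.008, 0, -1.194, -0.259], TCP at [0.166, 0.603, 0.222] pointing down, gripper open.
Joint ranges: [-3.14, 3.14], [-1.21, 2.06], [-1.07, 1.41], [-3.16, 2.05], [-2.99, -0.16], [-3.1, 3.1]. Speed limits (rad/s): [2.79, 2.79, 3.14, 3.14, 3.14, 3.14].

INTERFACE

Orientations are given as a unit quaternion [w, x, y, z].
In Python, from station import telemetry, vision, ticket, manip gives the robot as it stands.
- The arm moves only by the shell command python3 -m inch 'ROWS'. ROWS is JSON, a list of rows, each an object with "slide": the shift along the world's x, y, z in m, a list of three; "rotation": the turn, a rotation vector about the world's x, y, z in units of 5 degrees (1.0 is 5 degrees), a list of three; "hand": the opening in per cent of the stroke, from 0 (shut) to 100 (fully open). In form: [{"slide": [x, y, z], "rotation": [rx, ry, rz], "hand": hand}, ...]. A call has 1 to 8 rows; each row is the pose to reach, as a shift and turn from the pose commanded when the call began; what a row does not reach only later rows make up. A row lasts 1/12 s, in which the tool goes at most 41.7 mm and 7.16 degrees, less where a joint would pass 70% of its speed; a pose out of reach is approached as far as the arm can. A call with a gripper value outside its range is refused whole. The fingers move at their own pace and stop on an object; the grip force is fixed at half the most. Time passes only in rows, so rows that repeat a pose let the fingers close. It gives the time, the measured TCP pose, the force and the opening at its end, in the units of the state.
- telemetry.sense(): the state, without advancing time (a new reading comes with each control period).
- vision.camera(name): name is "side" or "top" or "wrist"; returns the picture (480x640x3 uint8, blue, green, red); there is no depth.
- vision.get_calibration(name): a dict with "fx", "fy", "cx", "cy" (pixels), "T" (4x4, takes a point from camera to world coordinates). Camera axes: x right, y up, looking along -z (the intrinsics and any distortion apply to the point x, -y, -z); pixel columns grow to the right and rows downward; lengths in m; the calibration is good to about 2 mm. A picture is of the moment at which its call begins: read the wrist's pose just before it. get_calibration takes no time and is no camera call; for the wrist camera it gives the pose at the moment of the call.
- ticket.finish_job(): hands the job in, once; it reports no verdict.
The state is a dict: "time_s": time; "joints": joint angles; "joint_velocities": joint speeds; "joint_torque": joint torques, N m; "tcp_pos": TCP position; "orientation": TCP orientation; "contact_force": force on the tool from outside, world axes, zero at the start; "torque": the same for the moment, N m; "opening": finger opening in m.
Only numpy, scipy, OpenCV 4.12 (cv2) and the standard library are available. Lean on these libraries where they do the work, as an engineer would, in place of code of your own. Each camera call takes 0.05 s, during which the arm holds its last target. There are 200 camera calls.

## Working session

There is one attempt and no reset: what is moved stays moved. The work goes in short steps, Python scripts to look and compute and a shell command to move; the robot and the scene stay as the last step left them, time stands still between calls to the robot, and variables do not carry over. Pictures are saved under pics/ and viewed, about 8 in all and at most 12, crops included, and the job is handed in when it is done.

```bash
mkdir -p pics; ls
python3 - <<'E'
from station import telemetry, vision, manip
import cv2,numpy as np
s=telemetry.sense(); print(s)
for n in ("side","top"):
    im=vision.camera(n); cv2.imwrite(f"pics/{n}0.png",im); c=vision.get_calibration(n); print(n,c)
E
```

```text
pics
{'time_s': 0.0, 'joints': array([ 1.56059793e+00,  3.85527042e-01,  6.65158377e-03, -5.02180151e-04,
       -1.19402285e+00, -2.58603768e-01]), 'joint_velocities': array([ 0.0002602 ,  0.00104699,  0.0013555 ,  0.00136146, -0.00026893,
        0.00011135]), 'joint_torque': array([ 2.11373972e-04, -3.92287660e+01,  1.88396770e+01,  4.18592423e+00,
       -4.58639493e-03,  4.32819945e-06]), 'tcp_pos': array([0.16580458, 0.60198195, 0.22134904]), 'orientation': array([ 1.07180621e-03,  9.90968772e-01, -1.34088530e-01, -1.01382294e-04]), 'contact_force': array([ 0.82119353, -0.4653891 ,  0.16118605]), 'torque': array([-0.00332378, -0.02083093, -0.02083742]), 'opening': 0.08554491619191752}
side {'fx': 469.56818449732856, 'fy': 469.56818449732856, 'cx': 316.5337068797402, 'cy': 245.43373160694185, 'T': array([[-0.47126851,  0.71929393, -0.51041379,  0.09312665],
       [-0.8819248 , -0.39133302,  0.26280622,  0.33216596],
       [-0.01070685,  0.57399887,  0.81878609,  0.80100874],
       [ 0.        ,  0.        ,  0.        ,  1.        ]])}
top {'fx': 555.1729364568938, 'fy': 555.1729364568938, 'cx': 320.83358074758905, 'cy': 241.45870987857404, 'T': array([[-1.78817775e-02,  9.98483116e-01, -5.20740821e-02,
         4.60472377e-01],
       [-9.99840055e-01, -1.78745426e-02,  6.04685474e-04,
         1.08135241e-01],
       [-3.27032160e-04,  5.20765659e-02,  9.98643041e-01,
         1.16818921e+00],
       [ 0.00000000e+00,  0.00000000e+00,  0.00000000e+00,
         1.00000000e+00]])}
```

View pics/top0.png

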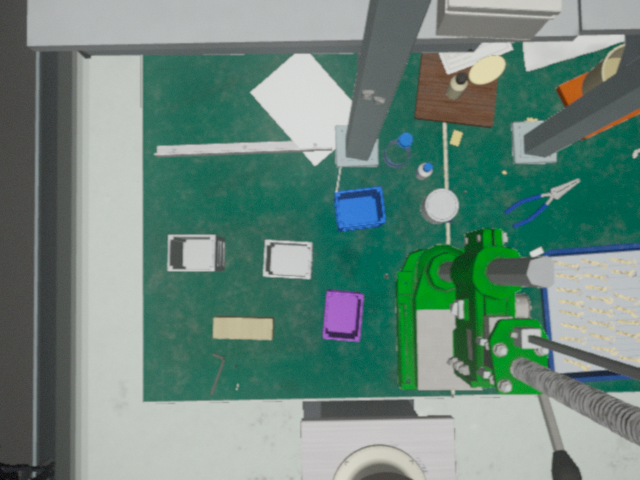

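View pics/side0.png

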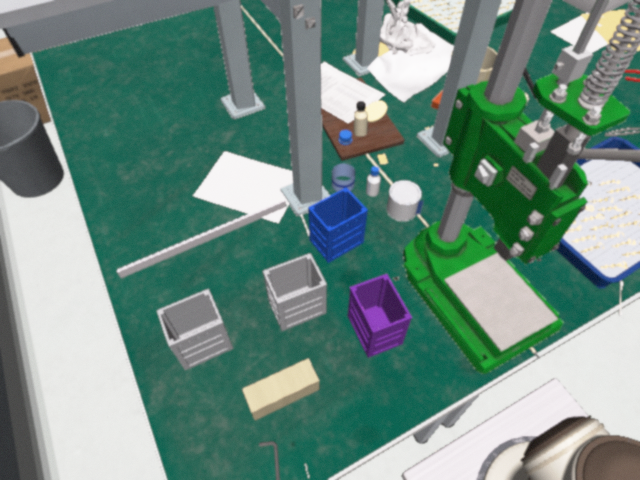

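The top view shows grey crates at (196,253) and (288,259), with blue (359,208) and purple (343,315) look-alikes that I'll leave alone. The rail runs (157,152)–(332,147), the bar is at (243,328), the tin at (440,206) and the dropper at (424,171). There's a post foot at (357,145) near the rail's right end. The side view shows the same layout, with the crates at (195,328) and (296,292).

```bash
cat > h.py <<'E'
import cv2,numpy as np
from station import vision
def ray(n,uv,z,c=None):
    c=c or vision.get_calibration(n); T=c["T"]
    out=[]
    for u,v in np.atleast_2d(uv):
        d=T[:3,:3]@np.array([(u-c["cx"])/c["fx"],-(v-c["cy"])/c["fy"],-1.]); o=T[:3,3]
        out.append(o+d*(z-o[2])/d[2])
    return np.array(out)
def proj(n,P,c=None):
    c=c or vision.get_calibration(n); T=c["T"]
    q=(np.atleast_2d(P)-T[:3,3])@T[:3,:3]
    return np.c_[c["cx"]+c["fx"]*q[:,0]/-q[:,2], c["cy"]-c["fy"]*q[:,1]/-q[:,2]]
E
python3 - <<'E'
from h import *
im=cv2.imread("pics/top0.png"); hsv=cv2.cvtColor(im,cv2.COLOR_BGR2HSV)
m=((hsv[...,1]<60)&(hsv[...,2]>100)).astype(np.uint8)
n,l,st,ce=cv2.connectedComponentsWithStats(m)
for i in range(1,n):
    if st[i,4]>150 and 120<st[i,1]<300 and st[i,0]>140: print(i,st[i],ce[i])
# crate rims: the rim at z=.11
for x0,x1 in ((160,235),(255,320)):
    sub=np.zeros_like(m); sub[225:285,x0:x1]=m[225:285,x0:x1]
    p=np.array([[c for c in k] for k in max(cv2.findContours(sub,0,2)[0],key=cv2.contourArea)[:,0]])
    r=cv2.minAreaRect(p); b=cv2.boxPoints(r); print(r); print(ray("top",b,.11).round(3))
rm=np.zeros_like(m); rm[140:162,150:330]=m[140:162,150:330]
for u in range(160,330,20):
    v=np.where(rm[:,u])[0]; print(u,v.min(),v.max(),ray("top",[(u,v.max()+.5)],0).round(4)[0][:2],ray("top",[(u,v.min()-.5)],.025).round(4)[0][:2])
a=cv2.resize(im[220:290,150:330],None,fx=4.4,fy=4.4,interpolation=cv2.INTER_CUBIC)
b=cv2.resize(im[135:170,150:330],None,fx=4.4,fy=4.4,interpolation=cv2.INTER_CUBIC)
cv2.imwrite("pics/crop1.png",np.vstack([b,a]))
# bystander bar
hb=((hsv[...,0]>15)&(hsv[...,0]<32)&(hsv[...,1]>50)&(hsv[...,2]>120)).astype(np.uint8); hb[:300]=0; hb[:,300:]=0
y,x=np.where(hb); print("bar",ray("top",[(x.min(),y.min()),(x.max(),y.max())],.048))
E
```

```text
95 [ 420  122   39  123 1446] [441.37551867 196.92392808]
167 [416 163  17  17 155] [422.28387097 172.49032258]
169 [541 178  39  27 346] [559.47976879 190.28901734]
173 [ 166  234   51   38 1540] [194.07272727 252.50909091]
175 [ 262  239   51   41 1804] [288.14135255 259.08924612]
177 [217 241   9  26 162] [221.01234568 252.24691358]
178 [ 526  247  114  121 9781] [592.3562008  300.95133422]
188 [515 294  17  25 340] [522.57058824 306.72647059]
((190.99998474121094, 252.5), (49.99999237060547, 36.99999237060547), -0.0)
[[0.465 0.403 0.11 ]
 [0.535 0.403 0.11 ]
 [0.533 0.307 0.11 ]
 [0.463 0.308 0.11 ]]
((287.470703125, 258.9982604980469), (49.678829193115234, 38.22803497314453), 3.3664605617523193)
[[0.451 0.221 0.11 ]
 [0.523 0.216 0.11 ]
 [0.516 0.122 0.11 ]
 [0.443 0.127 0.11 ]]
160 145 156 [0.7082 0.4458] [0.7281 0.4385]
180 145 155 [0.7096 0.4033] [0.7274 0.3969]
200 144 155 [0.7088 0.3608] [0.7287 0.3552]
220 143 154 [0.7102 0.3183] [0.7301 0.3136]
240 142 153 [0.7116 0.2758] [0.7314 0.272 ]
260 142 152 [0.713  0.2333] [0.7307 0.2303]
280 141 152 [0.7122 0.1908] [0.732  0.1887]
300 140 151 [0.7136 0.1483] [0.7334 0.147 ]
320 140 161 [0.6914 0.1062] [0.7326 0.1054]
bar [[0.37097618 0.32448337 0.048     ]
 [0.32709139 0.20868574 0.048     ]]
```

View pics/crop1.png

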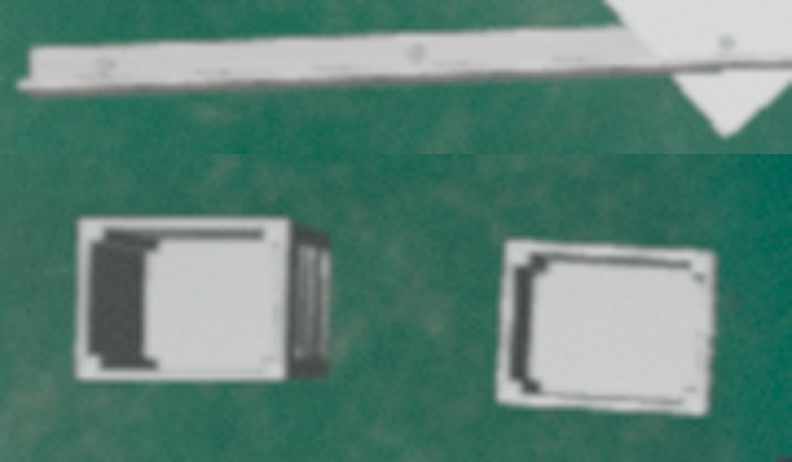

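The crop shows both grey crates upright with clear, empty mouths, and the rail's near edge as a clean straight line.

Measured positions:

| Thing | x (m) | y (m) | Yaw (rad) |
|---|---|---|---|
| Left crate, near wall | 0.464 | 0.355 | −0.02 |
| Right crate, near wall | 0.447 | 0.172 | −0.08 |
| Rail, near face | 0.709–0.714 | along its length | about +0.02 |

The rims measure about 70–72 × 95 mm, which matches the stated sizes. I chose the grey crates at (196,253) and (288,259), not the blue or purple ones. First I approach behind the left crate.

```bash
python3 -c "
from station import manip
print({k:getattr(manip,k) for k in dir(manip) if k[0]!='_'})"
python3 -m inch '[{"slide":[0.03,-0.03,0],"rotation":[0,0,0.4],"hand":40},{"slide":[0.06,-0.06,0],"rotation":[0,0,0.8],"hand":40},{"slide":[0.09,-0.09,0],"rotation":[0,0,1.2],"hand":40},{"slide":[0.12,-0.12,0],"rotation":[0,0,1.6],"hand":40},{"slide":[0.15,-0.15,0],"rotation":[0,0,2.0],"hand":40},{"slide":[0.18,-0.18,0],"rotation":[0,0,2.4],"hand":40},{"slide":[0.21,-0.215,0],"rotation":[0,0,2.85],"hand":40},{"slide":[0.234,-0.247,0],"rotation":[0,0,2.85],"hand":40}]'
```

```text
{'IKError': <class 'station.IKError'>, 'tips_ahead': 0.014}
time_s: 0.77
tcp_pos: [0.3965, 0.3596, 0.2221]
orientation: [0.0, 1.0, -0.009, -0.0]
contact_force: [0.2, 0.5, 0.2]
opening: 0.0343
```

```bash
python3 -m inch '[{"slide":[0,-0.002,-0.04],"rotation":[0,0,0],"hand":40},{"slide":[0,-0.004,-0.08],"rotation":[0,0,0],"hand":40},{"slide":[0,-0.004,-0.12],"rotation":[0,0,0],"hand":40},{"slide":[0.01,-0.004,-0.122],"rotation":[0,0,0],"hand":40},{"slide":[0.02,-0.004,-0.122],"rotation":[0,0,0],"hand":40},{"slide":[0.028,-0.004,-0.122],"rotation":[0,0,0],"hand":40},{"slide":[0.028,-0.004,-0.122],"rotation":[0,0,0],"hand":40}]'
python3 - <<'E'
from h import *
c=[]
for n in ("side",):
    im=vision.camera(n); c.append(cv2.resize(im[220:420,100:400],None,fx=2.4,fy=2.4))
cv2.imwrite("pics/s1.png",c[0])
E
```

```text
time_s: 1.35
tcp_pos: [0.4267, 0.3595, 0.1031]
orientation: [-0.002, 1.0, -0.01, 0.002]
contact_force: [0.4, 0.7, 0.3]
opening: 0.0342
```

View pics/s1.png

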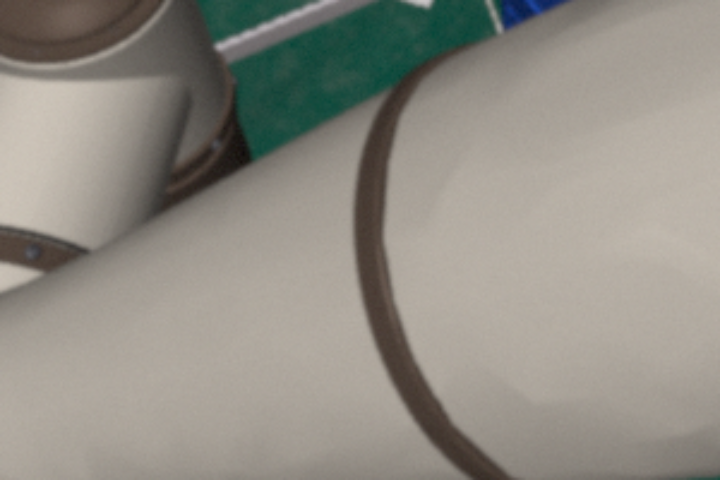

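The arm hides the crate in that view, so I'll rely on force: a slow advance to contact.

```bash
python3 -m inch '[{"slide":[0.006,-0.003,-0.003],"rotation":[0,0,0],"hand":40},{"slide":[0.012,-0.004,-0.003],"rotation":[0,0,0],"hand":40},{"slide":[0.018,-0.004,-0.003],"rotation":[0,0,0],"hand":40},{"slide":[0.024,-0.004,-0.003],"rotation":[0,0,0],"hand":40},{"slide":[0.03,-0.004,-0.003],"rotation":[0,0,0],"hand":40}]'; sleep 1; python3 -m inch '[{"slide":[0.003,0,0],"rotation":[0,0,0],"hand":40},{"slide":[0.006,0,0],"rotation":[0,0,0],"hand":40}]'
```

```text
time_s: 1.82
tcp_pos: [0.4542, 0.3534, 0.0978]
orientation: [-0.0, 1.0, -0.01, 0.0]
contact_force: [-4.8, 0.3, 8.1]
opening: 0.034
time_s: 1.98
tcp_pos: [0.4598, 0.3533, 0.0974]
orientation: [0.0, 1.0, -0.01, -0.0]
contact_force: [-1.0, 0.8, 1.2]
opening: 0.0343
```

Contact at about x = 0.453, as predicted, and the upward force suggests it's tipping. Next I follow the arc.

```bash
python3 -m inch '[{"slide":[0.009,0,0.005],"rotation":[0,0,0],"hand":40},{"slide":[0.018,0,0.010],"rotation":[0,0,0],"hand":40},{"slide":[0.027,0,0.014],"rotation":[0,0,0],"hand":40},{"slide":[0.036,0,0.016],"rotation":[0,0,0],"hand":40}]'; python3 -m inch '[{"slide":[0.009,0,0.002],"rotation":[0,0,0],"hand":40},{"slide":[0.018,0,0.003],"rotation":[0,0,0],"hand":40},{"slide":[0.027,0,0.004],"rotation":[0,0,0],"hand":40},{"slide":[0.036,0,0.004],"rotation":[0,0,0],"hand":40},{"slide":[0.045,0,0.004],"rotation":[0,0,0],"hand":40},{"slide":[0.045,0,0.004],"rotation":[0,0,0],"hand":40}]';python3 - <<'E'
from h import *
im=vision.camera("top"); cv2.imwrite("pics/t2.png",im)
w=vision.camera("wrist")
cv2.imwrite("pics/t2c.png",np.hstack([cv2.resize(im[120:360,110:310],(400,480)),cv2.resize(w,(400,300))[:300].repeat(1,0) if 0 else np.vstack([cv2.resize(w,(400,300)),np.zeros((180,400,3),np.uint8)])]))
E
```

```text
time_s: 2.32
tcp_pos: [0.497, 0.3537, 0.1145]
orientation: [-0.001, 1.0, -0.01, 0.001]
contact_force: [-0.3, -0.9, -0.1]
opening: 0.0342
time_s: 2.82
tcp_pos: [0.5422, 0.3532, 0.1169]
orientation: [0.0, 1.0, -0.011, 0.0]
contact_force: [0.2, 0.1, -0.4]
opening: 0.0341
```

View pics/t2c.png

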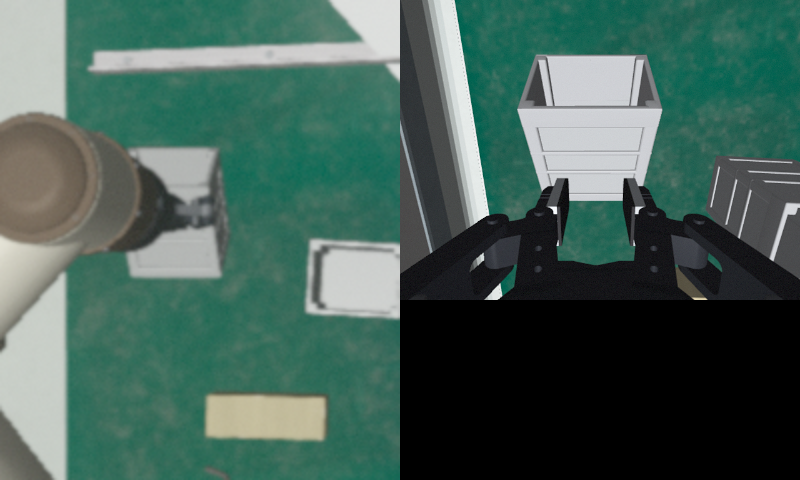

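The left crate lies tipped with its mouth facing the rail, from about (175,148) to (175,275) in the crop. The right crate is still upright. Next: lift clear and go behind the right one.

```bash
python3 -m inch '[{"slide":[-0.01,0,0.035],"rotation":[0,0,0],"hand":40},{"slide":[-0.035,0,0.06],"rotation":[0,0,0],"hand":40},{"slide":[-0.07,-0.01,0.06],"rotation":[0,0,-0.2],"hand":40},{"slide":[-0.1,-0.03,0.06],"rotation":[0,0,-0.4],"hand":40},{"slide":[-0.125,-0.06,0.06],"rotation":[0,0,-0.7],"hand":40},{"slide":[-0.135,-0.095,0.06],"rotation":[0,0,-0.7],"hand":40},{"slide":[-0.14,-0.13,0.06],"rotation":[0,0,-0.7],"hand":40},{"slide":[-0.14,-0.168,0.06],"rotation":[0,0,-0.7],"hand":40}]'; python3 -m inch '[{"slide":[0,-0.014,-0.03],"rotation":[0,0,0],"hand":40},{"slide":[0,-0.014,-0.065],"rotation":[0,0,0],"hand":40},{"slide":[0,-0.014,-0.079],"rotation":[0,0,0],"hand":40},{"slide":[0,-0.014,-0.079],"rotation":[0,0,0],"hand":40}]'
```

```text
time_s: 3.58
tcp_pos: [0.3986, 0.1841, 0.1777]
orientation: [-0.0, 0.999, -0.039, 0.0]
contact_force: [0.4, -0.7, 1.0]
opening: 0.0338
time_s: 3.92
tcp_pos: [0.398, 0.1691, 0.0957]
orientation: [0.002, 0.999, -0.041, -0.003]
contact_force: [-0.1, 0.4, 0.4]
opening: 0.0338
```

```bash
python3 -m inch '[{"slide":[0.01,0.001,0],"rotation":[0,0,0],"hand":40},{"slide":[0.02,0.001,0],"rotation":[0,0,0],"hand":40},{"slide":[0.028,0.001,0],"rotation":[0,0,0],"hand":40},{"slide":[0.034,0.001,0],"rotation":[0,0,0],"hand":40},{"slide":[0.040,0.001,0],"rotation":[0,0,0],"hand":40},{"slide":[0.044,0.001,0],"rotation":[0,0,0],"hand":40}]'; python3 -m inch '[{"slide":[0.008,0,0.004],"rotation":[0,0,0],"hand":40},{"slide":[0.017,0,0.009],"rotation":[0,0,0],"hand":40},{"slide":[0.026,-0.001,0.013],"rotation":[0,0,0],"hand":40},{"slide":[0.035,-0.002,0.016],"rotation":[0,0,0],"hand":40}]'; python3 -m inch '[{"slide":[0.009,0,0.002],"rotation":[0,0,0],"hand":40},{"slide":[0.018,-0.001,0.003],"rotation":[0,0,0],"hand":40},{"slide":[0.027,-0.002,0.004],"rotation":[0,0,0],"hand":40},{"slide":[0.036,-0.003,0.004],"rotation":[0,0,0],"hand":40},{"slide":[0.045,-0.003,0.004],"rotation":[0,0,0],"hand":40},{"slide":[0.052,-0.004,0.004],"rotation":[0,0,0],"hand":40}]'
```

```text
time_s: 4.42
tcp_pos: [0.4452, 0.1724, 0.0992]
orientation: [-0.0, 0.999, -0.041, -0.0]
contact_force: [-4.5, 1.0, 6.0]
opening: 0.0343
time_s: 4.75
tcp_pos: [0.4808, 0.1705, 0.1151]
orientation: [-0.0, 0.999, -0.041, 0.001]
contact_force: [-0.6, 0.9, 0.4]
opening: 0.0339
time_s: 5.25
tcp_pos: [0.5324, 0.1662, 0.1178]
orientation: [0.0, 0.999, -0.041, -0.0]
contact_force: [0.0, 0.5, -0.1]
opening: 0.0345
```

```bash
python3 -m inch '[{"slide":[-0.01,0,0.035],"rotation":[0,0,0],"hand":40},{"slide":[-0.03,0,0.065],"rotation":[0,0,0],"hand":40},{"slide":[-0.06,-0.02,0.08],"rotation":[0,0,0],"hand":40},{"slide":[-0.09,-0.045,0.085],"rotation":[0,0,0],"hand":40},{"slide":[-0.115,-0.075,0.085],"rotation":[0,0,0],"hand":40},{"slide":[-0.135,-0.11,0.085],"rotation":[0,0,0],"hand":40},{"slide":[-0.15,-0.145,0.085],"rotation":[0,0,0],"hand":40},{"slide":[-0.16,-0.18,0.085],"rotation":[0,0,0],"hand":40}]'
python3 - <<'E'
from h import *
s=vision.camera("side"); t=vision.camera("top"); cv2.imwrite("pics/s3.png",s); cv2.imwrite("pics/t3.png",t)
cv2.imwrite("pics/c3.png",np.hstack([cv2.resize(s[200:440,100:360],(400,370)),cv2.resize(t[130:350,150:390],(400,370))]))
E
```

```text
time_s: 5.92
tcp_pos: [0.3696, -0.015, 0.2034]
orientation: [-0.0, 0.999, -0.04, -0.0]
contact_force: [-0.2, -0.6, 0.3]
opening: 0.0343
```

View pics/c3.png

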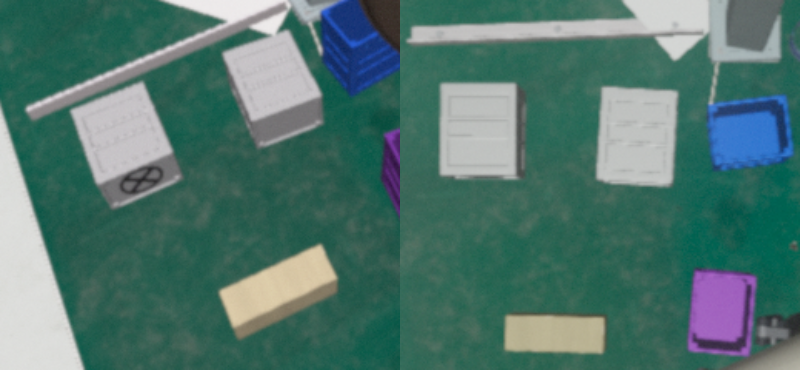

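Both crates are on their far sides. The ring and cross show at (140,180) in the left half of the crop, so the left crate is the stamped one. The right crate's underside, at about (290,125), is bare. Now I measure the left crate's top face.

```bash
cat > m.py <<'E'
from h import *
def meas(im,box):
    hsv=cv2.cvtColor(im,cv2.COLOR_BGR2HSV); m=((hsv[...,1]<60)&(hsv[...,2]>150)).astype(np.uint8)
    y0,y1,x0,x1=box; s=np.zeros_like(m); s[y0:y1,x0:x1]=m[y0:y1,x0:x1]
    s=cv2.morphologyEx(s,cv2.MORPH_CLOSE,np.ones((3,3)))
    k=max(cv2.findContours(s,0,2)[0],key=cv2.contourArea)
    b=cv2.boxPoints(cv2.minAreaRect(k)); return ray("top",b,.07)
E
python3 - <<'E'
from m import *
im=cv2.imread("pics/t3.png")
for b in ((170,260,168,222),(170,260,262,320)): print(meas(im,b).round(4))
E
```

```text
[[0.6476 0.3978 0.07  ]
 [0.646  0.3081 0.07  ]
 [0.5342 0.3091 0.07  ]
 [0.5358 0.3982 0.07  ]]
[[0.527  0.2137 0.07  ]
 [0.6398 0.2053 0.07  ]
 [0.6326 0.1147 0.07  ]
 [0.5199 0.1235 0.07  ]]
```

Left crate: near face at x = 0.535, mouth at 0.647, y centre 0.353, 112 × 90 mm (matches the stated 110 × 90). The gap to the rail is about 63 mm. I go behind it, fingers square to the rail.

```bash
python3 -m inch '[{"slide":[0.01,0.04,0],"rotation":[0,0,0.3],"hand":50},{"slide":[0.02,0.08,0],"rotation":[0,0,0.6],"hand":50},{"slide":[0.03,0.12,0],"rotation":[0,0,0.9],"hand":50},{"slide":[0.04,0.16,0],"rotation":[0,0,1.15],"hand":50},{"slide":[0.05,0.2,0],"rotation":[0,0,1.15],"hand":50},{"slide":[0.06,0.24,0],"rotation":[0,0,1.15],"hand":50},{"slide":[0.07,0.28,0],"rotation":[0,0,1.15],"hand":50},{"slide":[0.08,0.32,0],"rotation":[0,0,1.15],"hand":50}]'; python3 -m inch '[{"slide":[0.01,0.035,0],"rotation":[0,0,0],"hand":50},{"slide":[0.015,0.048,-0.035],"rotation":[0,0,0],"hand":50},{"slide":[0.015,0.048,-0.075],"rotation":[0,0,0],"hand":50},{"slide":[0.015,0.048,-0.115],"rotation":[0,0,0],"hand":50},{"slide":[0.015,0.048,-0.15],"rotation":[0,0,0],"hand":50},{"slide":[0.015,0.048,-0.165],"rotation":[0,0,0],"hand":50},{"slide":[0.015,0.048,-0.165],"rotation":[0,0,0],"hand":50}]'
```

```text
time_s: 6.68
tcp_pos: [0.4517, 0.309, 0.2029]
orientation: [0.0, 1.0, 0.01, -0.0]
contact_force: [0.5, 0.6, 0.7]
opening: 0.043
time_s: 7.27
tcp_pos: [0.4643, 0.3522, 0.033]
orientation: [0.004, 1.0, 0.009, -0.004]
contact_force: [-1.7, -0.7, -0.4]
opening: 0.0426
```

```bash
python3 -m inch '[{"slide":[0.01,0,0.003],"rotation":[0,0,0],"hand":50},{"slide":[0.02,0,0.003],"rotation":[0,0,0],"hand":50},{"slide":[0.03,0,0.003],"rotation":[0,0,0],"hand":50},{"slide":[0.039,0,0.003],"rotation":[0,0,0],"hand":50},{"slide":[0.045,0,0.003],"rotation":[0,0,0],"hand":50},{"slide":[0.05,0,0.003],"rotation":[0,0,0],"hand":50},{"slide":[0.055,0,0.003],"rotation":[0,0,0],"hand":50},{"slide":[0.06,0,0.003],"rotation":[0,0,0],"hand":50}]'; python3 -m inch '[{"slide":[0.005,0,0],"rotation":[0,0,0],"hand":50},{"slide":[0.01,0,0],"rotation":[0,0,0],"hand":50},{"slide":[0.015,0,0],"rotation":[0,0,0],"hand":50},{"slide":[0.02,0,0],"rotation":[0,0,0],"hand":50},{"slide":[0.025,0,0],"rotation":[0,0,0],"hand":50},{"slide":[0.03,0,0],"rotation":[0,0,0],"hand":50}]';python3 -m inch '[{"slide":[0.004,0,0],"rotation":[0,0,0],"hand":50},{"slide":[0.008,0,0],"rotation":[0,0,0],"hand":50},{"slide":[0.012,0,0],"rotation":[0,0,0],"hand":50}]'
```

```text
time_s: 7.93
tcp_pos: [0.5267, 0.354, 0.0416]
orientation: [0.0, 1.0, 0.009, -0.0]
contact_force: [-1.4, 0.8, 1.1]
opening: 0.0429
time_s: 8.43
tcp_pos: [0.5569, 0.3543, 0.0413]
orientation: [0.0, 1.0, 0.01, -0.0]
contact_force: [-1.2, 1.2, 0.4]
opening: 0.0426
time_s: 8.68
tcp_pos: [0.5688, 0.3543, 0.0414]
orientation: [0.0, 1.0, 0.01, -0.0]
contact_force: [-1.2, -0.7, 1.0]
opening: 0.0425
```

```bash
python3 -m inch '[{"slide":[0.002,0,0],"rotation":[0,0,0],"hand":50},{"slide":[0.004,0,0],"rotation":[0,0,0],"hand":50},{"slide":[0.006,0,0],"rotation":[0,0,0],"hand":50},{"slide":[0.008,0,0],"rotation":[0,0,0],"hand":50},{"slide":[0.010,0,0],"rotation":[0,0,0],"hand":50},{"slide":[0.012,0,0],"rotation":[0,0,0],"hand":50}]'
python3 - <<'E'
from m import *
im=vision.camera("top"); cv2.imwrite("pics/t4.png",im)
s=vision.camera("wrist"); cv2.imwrite("pics/c4.png",np.hstack([cv2.resize(im[130:250,150:250],(400,480)),cv2.resize(s,(400,300)).repeat(1,0) if 0 else np.vstack([cv2.resize(s,(400,300)),np.zeros((180,400,3),np.uint8)])]))
E
```

```text
time_s: 9.18
tcp_pos: [0.5806, 0.3543, 0.0414]
orientation: [0.0, 1.0, 0.01, -0.0]
contact_force: [-0.4, -0.9, -1.1]
opening: 0.0429
```

View pics/c4.png

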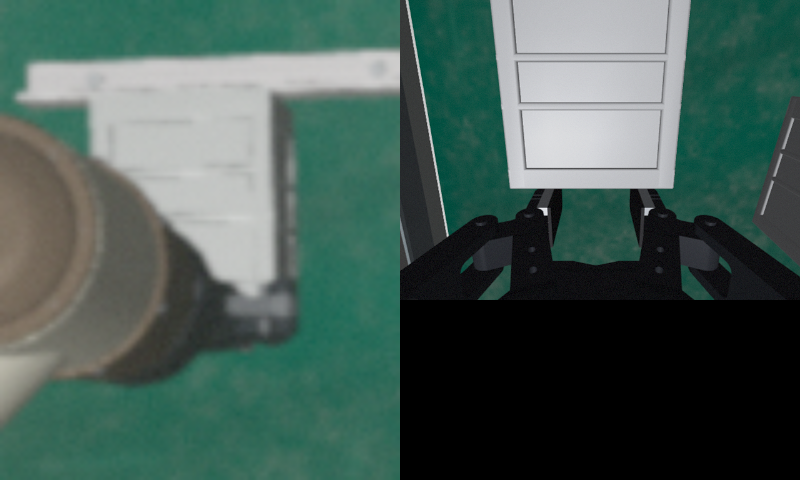

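The top view shows the crate's mouth close to the rail and square to it. In the wrist view it sits straight ahead of the fingers. I finish in 1 mm steps, watching the force.

```bash
python3 -m inch '[{"slide":[0.001,0,0],"rotation":[0,0,0],"hand":50},{"slide":[0.002,0,0],"rotation":[0,0,0],"hand":50},{"slide":[0.003,0,0],"rotation":[0,0,0],"hand":50}]'; python3 -m inch '[{"slide":[0.001,0,0],"rotation":[0,0,0],"hand":50},{"slide":[0.002,0,0],"rotation":[0,0,0],"hand":50}]'
```

```text
time_s: 9.53
tcp_pos: [0.5834, 0.3543, 0.0415]
orientation: [0.0, 1.0, 0.01, -0.0]
contact_force: [-1.7, -0.2, 1.0]
opening: 0.0429
time_s: 9.7
tcp_pos: [0.5855, 0.3543, 0.0415]
orientation: [0.0, 1.0, 0.01, -0.0]
contact_force: [-2.0, 0.1, 1.1]
opening: 0.0429
```

```bash
python3 -m inch '[{"slide":[0.001,0,0],"rotation":[0,0,0],"hand":50},{"slide":[0.001,0,0],"rotation":[0,0,0],"hand":50}]'
```

```text
time_s: 9.87
tcp_pos: [0.5868, 0.3544, 0.0415]
orientation: [-0.0, 1.0, 0.01, 0.0]
contact_force: [0.1, 0.1, 0.4]
opening: 0.0425
```

```bash
python3 -m inch '[{"slide":[0.001,0,0],"rotation":[0,0,0],"hand":50},{"slide":[0.002,0,0],"rotation":[0,0,0],"hand":50}]'
```

```text
time_s: 10.03
tcp_pos: [0.5876, 0.3543, 0.0414]
orientation: [0.0, 1.0, 0.009, -0.001]
contact_force: [-6.9, 1.8, 4.7]
opening: 0.0427
```

```bash
python3 -m inch '[{"slide":[0.001,0,0],"rotation":[0,0,0],"hand":50},{"slide":[0.001,0,0],"rotation":[0,0,0],"hand":50}]'
```

```text
time_s: 10.2
tcp_pos: [0.5876, 0.3543, 0.0414]
orientation: [0.001, 1.0, 0.01, -0.002]
contact_force: [-6.4, 1.2, 2.8]
opening: 0.0429
```

```bash
python3 -m inch '[{"slide":[0.001,0,0],"rotation":[0,0,0],"hand":50},{"slide":[0.001,0,0],"rotation":[0,0,0],"hand":50}]'
```

```text
time_s: 10.37
tcp_pos: [0.5876, 0.3543, 0.0414]
orientation: [0.001, 1.0, 0.01, -0.003]
contact_force: [-11.1, 1.2, 5.0]
opening: 0.0427
```

Seated: the tool stopped at x = 0.5876, where I predicted the rail (0.588), with the force rising to 6–11 N. I back straight off, rise and move clear for a check.

```bash
python3 -m inch '[{"slide":[-0.005,0,0],"rotation":[0,0,0],"hand":50},{"slide":[-0.025,0,0],"rotation":[0,0,0],"hand":50},{"slide":[-0.055,0,0],"rotation":[0,0,0],"hand":50},{"slide":[-0.075,0,0.03],"rotation":[0,0,0],"hand":50},{"slide":[-0.085,0,0.065],"rotation":[0,0,0],"hand":50},{"slide":[-0.09,0,0.105],"rotation":[0,0,0],"hand":50},{"slide":[-0.095,0,0.145],"rotation":[0,0,0],"hand":50},{"slide":[-0.10,-0.03,0.165],"rotation":[0,0,0],"hand":50}]'; python3 -m inch '[{"slide":[-0.015,-0.035,0],"rotation":[0,0,0],"hand":50},{"slide":[-0.03,-0.07,0],"rotation":[0,0,0],"hand":50},{"slide":[-0.045,-0.105,0],"rotation":[0,0,0],"hand":50},{"slide":[-0.06,-0.14,0],"rotation":[0,0,0],"hand":50},{"slide":[-0.075,-0.175,0],"rotation":[0,0,0],"hand":50},{"slide":[-0.09,-0.21,0],"rotation":[0,0,0],"hand":50},{"slide":[-0.1,-0.245,0],"rotation":[0,0,0],"hand":50},{"slide":[-0.11,-0.28,0],"rotation":[0,0,0],"hand":50}]'
python3 - <<'E'
from m import *
s=vision.camera("side"); t=vision.camera("top")
cv2.imwrite("pics/t5.png",t)
cv2.imwrite("pics/c5.png",np.hstack([cv2.resize(s[160:430,90:360],(400,400)),cv2.resize(t[130:370,150:390],(400,400))]))
print(meas(t,(158,260,168,222)).round(4),meas(t,(170,260,262,320)).round(4))
o=cv2.imread("pics/top0.png").astype(int)
for n,(y0,y1,x0,x1) in dict(bar=(310,345,205,280),tin=(185,230,420,465),drop=(155,185,412,438)).items():
    print(n,np.abs(t[y0:y1,x0:x1].astype(int)-o[y0:y1,x0:x1]).mean())
E
```

```text
time_s: 11.03
tcp_pos: [0.4931, 0.329, 0.2123]
orientation: [-0.004, 1.0, 0.012, 0.005]
contact_force: [1.6, -0.4, 1.2]
opening: 0.0426
time_s: 11.7
tcp_pos: [0.38, 0.0428, 0.2069]
orientation: [-0.0, 1.0, 0.01, 0.001]
contact_force: [0.6, -0.0, 0.3]
opening: 0.0428
[[0.6899 0.3996 0.07  ]
 [0.6882 0.3078 0.07  ]
 [0.5899 0.3086 0.07  ]
 [0.5916 0.4    0.07  ]] [[0.5271 0.2137 0.07  ]
 [0.6399 0.2052 0.07  ]
 [0.6326 0.1147 0.07  ]
 [0.5198 0.1236 0.07  ]]
bar 5.16
tin 4.981728395061729
drop 4.675641025641026
```

View pics/c5.png

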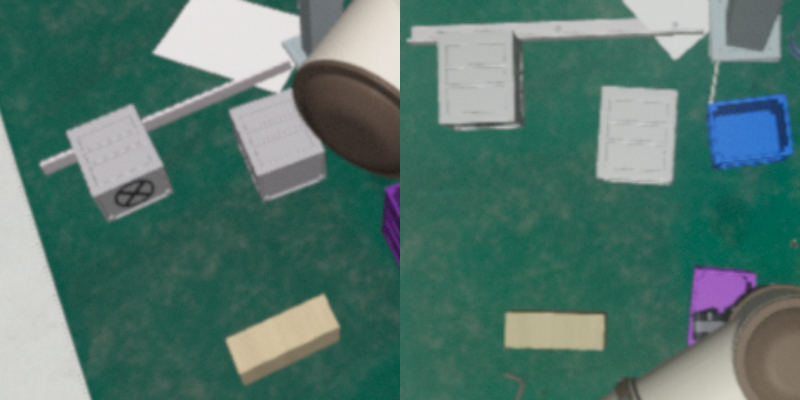

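Both crates are lying down. The stamped crate's mouth overlaps the rail in the image, the plain one is well short of it, and the bar, tin and dropper show no change. My mask clipped the stamped crate's far end, so I check the seating with a zoomed crop and lines projected from the expected pose.

Run:
```python
from m import *
t=cv2.imread("pics/t5.png")
y0,x0,k=140,150,8
c=cv2.resize(t[y0:y0+75,x0:x0+100],None,fx=k,fy=k,interpolation=cv2.INTER_CUBIC)
def ln(P,col):
    p=((proj("top",P)-[x0,y0]+.5)*k).astype(int); cv2.line(c,tuple(map(int,p[0])),tuple(map(int,p[1])),col,1)
for x,col in ((.705,(0,0,255)),(.709,(255,0,0))):
    ln([(x-.000,.40,.07),(x,.308,.07)],col); ln([(x-.11,.40,.07),(x-.11,.308,.07)],col); ln([(x-.11,.40,.0),(x-.11,.308,.0)],col)
    ln([(x,.45,.0),(x,.40,.0)],col); ln([(x,.45,.025),(x,.40,.025)],col)
cv2.imwrite("pics/c6.png",c)
```

```text
(no output)
```

View pics/c6.png

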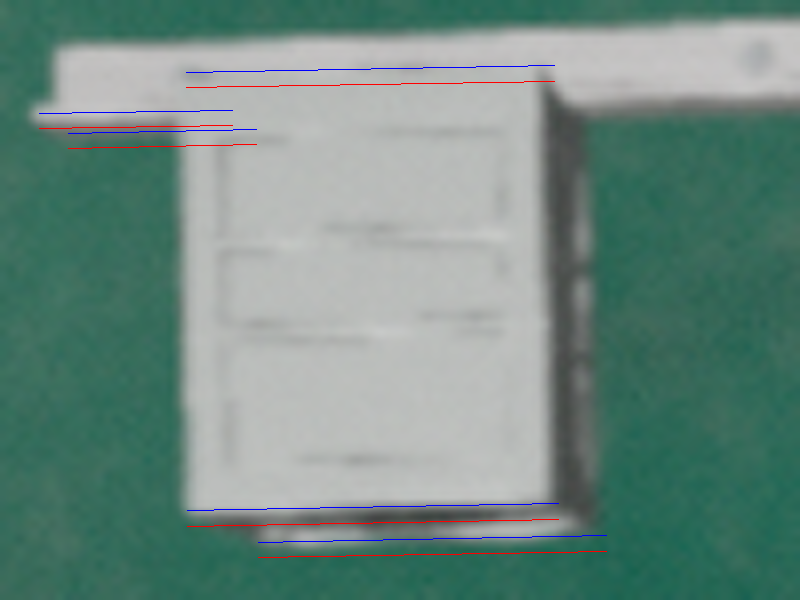

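The zoom shows the crate's near edges and the rail's bottom edge both on the 0.709 m lines (blue), so the mouth is flush to about 2 mm and square. Handing in.

```bash
python3 -c "
from station import ticket; print(ticket.finish_job())"
```

```text
the job is handed in; nothing more can be done
None
```

I tipped both crates onto their far sides and pushed the stamped one, which was the left crate, flush against the dispatch rail. I handed the job in at about 12 s of the 54 s; no verdict was reported.

- **Seating:** the tool stopped where I expected the rail, and the push force I read rose to at most about 11 N. The final zoomed picture puts the mouth within about 2 mm of the rail face and square to it.
- **Plain crate:** it lies on its far side with its mouth about 70 mm clear of the rail.
- **Bystanders:** the bar, tin and dropper look unchanged in the before and after pictures, and the gripper was high and clear of everything at hand-in.
- **Checks that failed:** one side view was blocked by the arm. The automatic measurement of the seated crate was also off, because its search window cut off the far end and its near edge seemed to include part of the underside. I used the zoomed picture and the push force instead.

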